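# Stand the fallen bookend back up against the books

## Robot

A 6-joint arm with a two-finger parallel gripper is mounted at the origin on the work surface. World frame = base frame: x ahead of the robot, y to its left, z up, the work surface at z = 0. Lengths are in mm, angles in degrees, forces in N, time in s.
With the tool pointing down it reaches from about 425 to 950 mm from the base axis. Payload 14.7 kg.
Tool frame: the origin (TCP) lies midway between the tips of the shut fingers; the grasp point (between the pads) lies 19 mm behind it; z points along the fingers, y is the line along which they close (so a half turn about z gives the same grasp; the last joint's range is limited). The gripper opens to 85 mm and grips with 20 to 120 N. Pads are 22 mm wide; open, the fingers measure 114 mm over their backs; the gripper's body (76 mm by 85 mm) begins 54 mm behind the grasp point. The pads swing forward as they close: fully open they stand 13 mm farther back than shut.
Start: joints at [-67.185, 27.513, 91.461, -0, 61.026, -2.67], TCP at [279.695, -586.739, 231.297] pointing down, gripper open.
Joint ranges: [-157.49, 157.49], [-46.99, 117.5], [13.45, 153.17], [-89.5, 269.5], [5.16, 153.95], [-167.48, 167.48]. Speed limits (degrees/s): [108.29, 108.29, 136.94, 172.46, 172.46, 172.46].

## Interface

Orientations are given as [roll, pitch, yaw] about the fixed x, y, z axes, in that order (R = Rz(yaw) Ry(pitch) Rx(roll)).
In Python, from bench import * gives the robot as it stands. The module is installed in compiled form; this text tells all that it offers.
- The arm moves only by the tool move_arm, never from a script. Its argument "motion" is a list of rows, each an object with "dp": the shift along the world's x, y, z normalised to -1 to 1, where 1 is 4 cm, a list of three; "rotation": the turn, a rotation vector about the world's x, y, z normalised to -1 to 1, where 1 is 0.08 rad, a list of three; "fingers": the closure, from 0 (fully open) to 1 (shut). In form: [{"dp": [dx, dy, dz], "rotation": [ax, ay, az], "fingers": fingers}, ...]. A call has 1 to 12 rows; each row shifts and turns the commanded pose from where the row before left it; what a row does not reach is not made up. A row lasts 1/10 s, in which the tool goes at most 50 mm and 8.59 degrees, less where a joint would pass 70% of its speed; a pose out of reach is approached as far as the arm can. A call with a number of a shift or a turn outside -1 to 1 is refused whole. A call with a gripper value outside its range is refused whole. The fingers move at their own pace and stop on an object; the grip force is fixed at half the most. Time passes only in rows, so rows that do not move let the fingers close. It gives the time, the measured TCP pose, the force, the opening and the grip force at its end, in the units of the state.
- get_state(): the state, without advancing time (a new reading comes with each control period).
- read_camera(name): name is "scene" or "side" or "wrist"; returns a dict with "image" (400x640x3 uint8, red, green, blue), "intrinsics" (3x3 intrinsics, pixels), "camera_from_world" (4x4, takes a point from world to camera coordinates); the wrist camera has in their place "hand_eye" (4x4, takes a point from camera to tool coordinates, whose origin is the TCP and whose axes are the flange's). Camera axes: x right, y up, looking along -z (the intrinsics and any distortion apply to the point x, -y, -z); pixel columns grow to the right and rows downward; lengths in mm; the calibration is good to about 2 mm. A picture is of the moment at which its call begins: read the wrist's pose just before it. There is no depth.
- job_done(): hands the job in; it is judged then, once.
Trained networks look in a picture, given as the dict that the camera call returned (one of the last four; its "shot" number tells which), for a name from the list of things; names that differ only in an ending like _2 or _b are one class to them, and where a whole thing is asked for, a point or a joint stands for the part that bears it (a point fixed in the world has none). Each returns a list of dicts, best first, with "confidence" (0 to 1); they miss things now and then, are a little off and sometimes report something else, mostly with a low value. They report only what shows in the picture. A call takes as long as a camera call. They do not tell look-alikes from the thing itself.
- look_for(picture, target): "point" ([column, row] in pixels, amid what is visible of it).
- cut_out(picture, target): "mask" (400x640 bool, what is visible of it) and "point" ([column, row] in pixels, amid what is visible of it).
- spot_point(picture, target): "point" ([column, row] in pixels: a listed point, or the origin of a listed thing).
The state is a dict: "time_s": time; "q": joint angles; "qd": joint speeds; "tau": joint torques, N m; "tcp_pos": TCP position; "tcp_rot": TCP orientation; "wrist_force": force on the tool from outside, world axes, zero at the start; "wrist_torque": the same for the moment, N m; "grip_width": finger opening in mm; "grip_force": force on a finger pad.
Only numpy, scipy, OpenCV 4.12 (cv2) and the standard library are available. Lean on these libraries where they do the work, as an engineer would, in place of code of your own. Each camera call takes 0.05 s, during which the arm holds its last target. There are 200 camera calls.

## Task

The wooden bookend at the open end of the row of books has toppled onto its back, its foot sticking up in the air. Without lifting it off the table, push the foot over with your fingertips so that the bookend stands upright on its foot again, then slide it along the table until its back is snug, square and roughly centred against the last book, and let go of it. Keep the books standing where they are and leave the pot, the tin and the wax figure alone.

Things in the scene. Friction and masses are not known exactly. Their poses are not given: they have to be found in the camera images.
- bookend: L-shaped pale wood bookend, 0.3-0.5 kg: two boards 15 mm thick, 120 mm wide, at a right angle: upright 140 mm long, foot 120 mm (outside lengths). Origin: middle of the outer corner edge (heel). x along the width (-60 to 60), y along the upright (0 to 140, its outer face is z = 0), z along the foot (0 to 120, sole is y = 0). Start: upright flat on the table, y towards the books, foot up (z up).
- foot_end (a point): Middle of the foot's free end, 120 mm from the heel, on the bookend (bookend x 0, y 7.5, z 120 mm). Pushing it away from the books with 1 to 2 N, following it over and down, rolls the bookend about its heel without sliding; past about 53 degrees it drops onto its foot by itself. Then y points up, z away from the books, and the upright's outer face (its back) faces them.
- back_top (a point): Middle of the free end of the upright, on its outer face (bookend x 0, y 140, z 0 mm): lying on the table at the start, 140 mm above it when the bookend stands. At the start it is 30 to 100 mm from the last book's cover. The standing bookend slides on the table at 1.5 to 3.5 N when pushed low down, at the end of its foot.
- book_end: Last book of the row, nearest the bookend: grey hardback standing upright, 150 mm deep (x), 28 mm thick (y), 206 mm high (z), 0.45 kg, loose. Origin: centre of its underside. +y points along the row into the other books, so the free cover that the bookend's back must meet is the plane y = -14 mm.
- book_a: Blue hardback at the far end of the row, next to the brush box: 150 x 30 x 212 mm (x, y, z), loose, origin at the centre of its underside, same axes as book_end.
- book_b: Second hardback, 150 x 24 x 200 mm, loose, origin and axes likewise.
- book_c: Third hardback, 150 x 38 x 216 mm, loose, origin and axes likewise; book_end stands against it.
- brush_box: Heavy open plywood box of brushes that backs the row of books, fixed, 170 x 160 x 170 mm (brushes to 270 mm); origin at the centre of its underside.
- pot: Small terracotta pot, loose, rim diameter 76 mm, 72 mm high; origin at the centre of its underside. It stands beside the bookend; not part of the job.
- tin: Plain metal tin, loose, diameter 58 mm, 68 mm high; origin at the centre of its underside. Beside the bookend; not part of the job.
- wax_one: Figure 1 cut from yellow beeswax, loose, lying flat, 62 x 42 mm, 14 mm thick; origin at its underside. Beside the bookend; not part of the job.
Not all that is in view belongs to the job. What is shaped like the book_c but red is not meant.

How it is judged (in metres and radians):
At the end, for the whole second after the job is handed in: The bookend stands still on its foot on the table (within about 3.5 degrees of upright), its back within 7 mm of the last book's cover, square to it within about 5 degrees and centred on it within 40 mm; all four books still stand upright within 25 mm of where they were (angle between bookend's own y axis and vertical below 0.06 rad and y of bookend in the frame of book_end between -0.021 and -0.008 m and x of bookend in the frame of book_end between -0.04 and 0.04 m and height (world z) of bookend below 0.006 m and angle between the x axis of bookend and the x axis of book_end, either way round below 0.09 rad and linear speed of bookend below 0.02 m/s and angle between each of book_a, book_b, book_c, book_end's own z axis and vertical below 0.08 rad and distance of each of book_a, book_b, book_c, book_end from where it was at the start of the episode below 0.025 m); the robot touches nothing.
It fails at once if the bookend was lifted: its heel came more than 15 mm off the table (height (world z) of bookend above 0.015 m).
It fails at once if a book was knocked over (angle between any of book_a, book_b, book_c, book_end's own z axis and vertical above 0.35 rad).
It fails at once if the pot, the tin or the wax figure was moved more than 25 mm (distance of any of pot, tin, wax_one from where it was at the start of the episode above 0.025 m).
It also fails if it takes over 59 s, if anything falls off the work surface, if the arm or the gripper's body presses on something with over 40 N, if the wrist force passes 120 N, or if a joint passes its speed limit or range.

## Working session

There is one attempt and no reset: what is moved stays moved. The work goes in short steps, Python scripts to look and compute and a tool call to move; the robot and the scene stay as the last step left them, time stands still between calls to the robot, and variables do not carry over. Pictures are saved under pics/ and viewed, at most 10 in all, crops included, and the job is handed in when it is done.

Besides the shell and the picture viewer there is one more tool, called after "Emit:" by a JSON object that holds its "api" and its "payload". move_arm: Moves the arm, as the interface text tells. Its arguments: {"type":"object","properties":{"motion":{"type":"array","items":{"type":"object","properties":{"dp":{"type":"array","items":{"type":"number","minimum":-1,"maximum":1}},"rotation":{"type":"array","items":{"type":"number","minimum":-1,"maximum":1}},"fingers":{"type":"number"}}}}},"required":["motion"]}

```bash
mkdir -p pics; cat > h.py <<'E'
from bench import *
import numpy as np, cv2
from scipy.spatial.transform import Rotation as R
def ray(p,px):
    K=np.array(p["intrinsics"]);d=np.linalg.inv(K)@[px[0],px[1],1]
    d=np.array([d[0],-d[1],-d[2]]);T=np.array(p["camera_from_world"])
    o=-T[:3,:3].T@T[:3,3];v=T[:3,:3].T@d
    return o,v/np.linalg.norm(v)
def onz(p,px,z):
    o,v=ray(p,px);return o+v*(z-o[2])/v[2]
def tri(rs):
    A=sum(np.eye(3)-np.outer(v,v) for o,v in rs);b=sum((np.eye(3)-np.outer(v,v))@o for o,v in rs)
    return np.linalg.solve(A,b)
def proj(p,X):
    T=np.array(p["camera_from_world"]);c=T[:3,:3]@X+T[:3,3];q=np.array(p["intrinsics"])@[c[0],-c[1],-c[2]];return q[:2]/q[2]
E
python3 - <<'E'
from h import *
np.set_printoptions(precision=1,suppress=True)
P={n:read_camera(n) for n in("scene","side")}
for n,p in P.items(): cv2.imwrite(f"pics/{n}0.png",p["image"][:,:,::-1]); print(n,p.keys(),ray(p,(320,200)))
for t in["bookend","foot_end","back_top","book_end","book_a","book_c","brush_box","pot","tin","wax_one"]:
    r={}
    for n,p in P.items():
        s=spot_point(p,t); r[n]=s
        print(t,n,[(np.round(q["point"]),round(q["confidence"],2)) for q in s[:3]])
    if all(r.values()): print("  ->",tri([ray(P[n],r[n][0]["point"]) for n in P]))
E
```

```text
scene dict_keys(['image', 'intrinsics', 'camera_from_world', 'shot']) (array([ 576.7, -143.8, 1067. ]), array([-0. ,  0.3, -1. ]))
side dict_keys(['image', 'intrinsics', 'camera_from_world', 'shot']) (array([ 787.5, -142.5, 1267.2]), array([-0.2,  0.3, -0.9]))
bookend scene [(array([312., 280.]), 0.86)]
bookend side [(array([259., 266.]), 0.57)]
  -> [538.5 -19.1  27.2]
foot_end scene [(array([307., 271.]), 0.95)]
foot_end side [(array([255., 255.]), 0.75)]
  -> [527.5  -6.9  91.4]
back_top scene [(array([309., 230.]), 0.78), (array([330., 141.]), 0.19)]
back_top side [(array([285., 223.]), 0.74)]
  -> [524.3 116.9  13.2]
book_end scene [(array([322., 203.]), 0.94)]
book_end side [(array([312., 207.]), 0.65)]
  -> [558.8 201.1  -3.3]
book_a scene [(array([259., 175.]), 0.69), (array([329., 136.]), 0.44)]
book_a side [(array([274., 150.]), 0.86), (array([317.,  95.]), 0.55)]
  -> [381.3 269.9  28.5]
book_c scene [(array([259., 175.]), 0.69), (array([329., 136.]), 0.44)]
book_c side [(array([274., 150.]), 0.86), (array([317.,  95.]), 0.55)]
  -> [381.3 269.9  28.5]
brush_box scene [(array([330., 142.]), 0.73)]
brush_box side [(array([351., 162.]), 0.9)]
  -> [578.5 369.8  25. ]
pot scene [(array([371., 261.]), 0.66)]
pot side [(array([282., 338.]), 0.24)]
  -> [683.8 -89.2 462.3]
tin scene [(array([369., 326.]), 0.69)]
tin side [(array([280., 335.]), 0.68)]
  -> [ 683.7 -129.5    3.3]
wax_one scene [(array([261., 250.]), 0.67), (array([309., 281.]), 0.18)]
wax_one side [(array([236., 216.]), 0.67), (array([288., 223.]), 0.45)]
  -> [397.5  61.8  -0.2]
```

View pics/scene0.png

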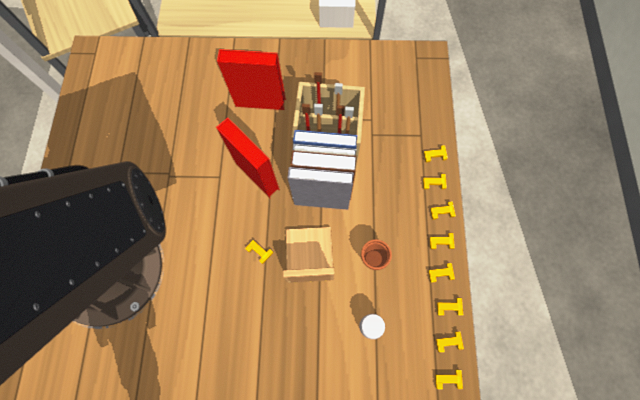

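View pics/side0.png

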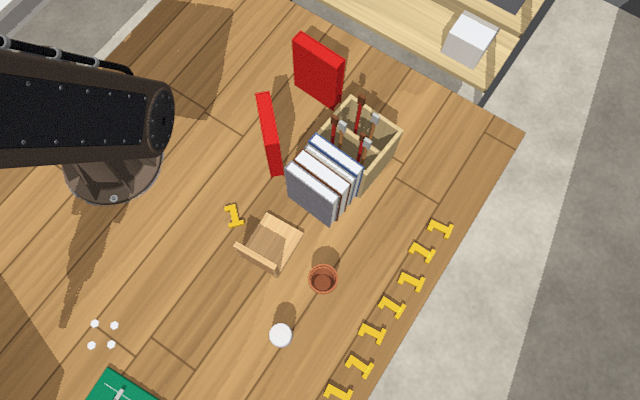

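The scene view shows the bookend at (309,252) with its foot's top at (309,271). The last grey book's top is at (321,175) and its cover's lower edge at (321,205). The pot is at (376,255), the tin at (373,326) and the wax figure at (259,250). Possible mix-ups are the red slabs at (252,80) and (248,158) and the pale brush box at (330,115). The only L-shaped pale board is at (309,252), so I choose that and check it in a close crop.

```bash
python3 - <<'E'
from h import *
P={n:read_camera(n) for n in("scene","side")}
a=cv2.resize(P["scene"]["image"][155:295,235:395],None,fx=2.5*2,fy=5,interpolation=cv2.INTER_CUBIC)[:, :, ::-1]
b=cv2.resize(P["side"]["image"][125:295,215:375],None,fx=5,fy=5,interpolation=cv2.INTER_CUBIC)[:, :, ::-1]
a=cv2.resize(a,(400,350));b=cv2.resize(P["side"]["image"][155:295,215:375],(400,350),interpolation=cv2.INTER_CUBIC)[:,:,::-1]
cv2.imwrite("pics/c1.png",np.hstack([a,b]))
E
```

```text
(no output)
```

View pics/c1.png

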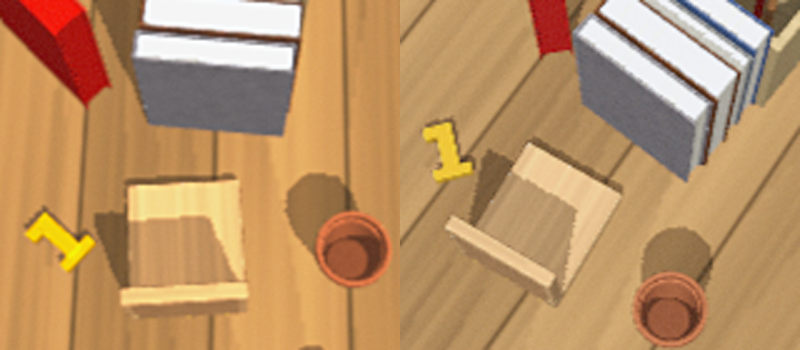

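```bash
cat > fit.py <<'E'
from h import *
from scipy.optimize import least_squares
def fit(obs,x0):
    # obs: (picture, local pt, pixel)
    def W(q,X): c,s=np.cos(q[2]),np.sin(q[2]);return np.array([q[0]+c*X[0]-s*X[1],q[1]+s*X[0]+c*X[1],X[2]])
    f=lambda q:np.concatenate([proj(p,W(q,X))-np.array(u) for p,X,u in obs])
    r=least_squares(f,x0,loss="soft_l1",x_scale=[10,10,.1]);return r.x,f(r.x).reshape(-1,2)
E
python3 - <<'E'
from fit import *
np.set_printoptions(precision=2,suppress=True)
S,D=read_camera("scene"),read_camera("side")
s=lambda x,y:(235+x/2.5-.3,155+y/2.5-.3)
d=lambda x,y:(215+x/2.5-.3,155+y/2.5-.3)
be=[(S,(-60,15,120),s(121,292)),(S,(60,15,120),s(246,284)),(S,(-60,0,120),s(122,304)),(S,(60,0,120),s(248,297)),(S,(-60,0,0),s(133,317)),(S,(60,0,0),s(247,312)),(S,(-60,140,15),s(128,184)),(S,(60,140,15),s(238,179)),
(D,(-60,15,120),d(50,216)),(D,(60,15,120),d(160,276)),(D,(-60,0,120),d(46,226)),(D,(60,0,120),d(155,288)),(D,(60,0,0),d(156,303)),(D,(-60,140,15),d(128,142)),(D,(60,140,15),d(221,187))]
bk=[(S,(-75,-14,0),s(150,122)),(S,(75,-14,0),s(284,134)),(S,(-75,-14,206),s(136,58)),(S,(75,-14,206),s(298,69)),(S,(-75,14,206),s(141,33)),(S,(75,14,206),s(300,42)),
(D,(75,-14,0),d(288,180)),(D,(-75,-14,0),d(184,103)),(D,(-75,-14,206),d(177,37)),(D,(75,-14,206),d(292,124)),(D,(75,14,206),d(313,103)),(D,(-75,14,206),d(199,15))]
for o,x0 in((be,[530,-20,0]),(bk,[560,200,0])):
    q,r=fit(o,x0);print(q,np.degrees(q[2]));print(r.T)
E
```

```text
[533.43 -18.45   0.08] 4.819387040578402
[[-0.11  1.03 -0.29  0.7   0.01  0.23 -0.43  0.16  1.09 -1.1  -0.57 -2.25
   0.61 -0.16  0.56]
 [-1.18 -1.42  0.48 -0.2   1.26  0.14  1.03  0.13 -0.94 -1.4   0.23 -0.86
   1.55 -0.54  2.16]]
[560.09 198.98  -0.07] -4.070283512752648
[[ 0.66  0.95 -0.36  0.18 -0.94  0.19  0.56 -0.12 -1.18  2.4   1.21 -2.65]
 [ 1.24  0.99 -0.15  0.86 -1.4   0.31  1.16  0.11 -1.93 -0.05 -0.5  -1.54]]
```

```bash
python3 - <<'E'
from h import *
np.set_printoptions(precision=3,suppress=True)
s=get_state();print(s["time_s"],s["tcp_pos"],s["tcp_rot"],s["grip_width"]);M=R.from_euler("xyz",s["tcp_rot"],degrees=True).as_matrix();print(M)
E
```

```text
1.3 [ 279.694 -586.716  231.301] [-179.997   -0.      25.486] 85.72453935228843
[[ 0.903  0.43  -0.   ]
 [ 0.43  -0.903  0.   ]
 [ 0.    -0.    -1.   ]]
```

Emit:
{"api": "move_arm", "payload": {"motion": [{"dp":[0.31,0.755,0],"rotation":[0,0,0.756],"fingers":0.3},{"dp":[0.31,0.755,0],"rotation":[0,0,0.756],"fingers":0.3},{"dp":[0.31,0.755,0],"rotation":[0,0,0.756],"fingers":0.3},{"dp":[0.31,0.755,0],"rotation":[0,0,0.756],"fingers":0.3},{"dp":[0.31,0.755,0],"rotation":[0,0,0.756],"fingers":0.3},{"dp":[0.31,0.755,0],"rotation":[0,0,0.756],"fingers":0.3},{"dp":[0.31,0.755,0],"rotation":[0,0,0.756],"fingers":0.3},{"dp":[0.31,0.755,0],"rotation":[0,0,0.756],"fingers":0.3},{"dp":[0.31,0.755,0],"rotation":[0,0,0.756],"fingers":0.3},{"dp":[0.31,0.755,0],"rotation":[0,0,0.756],"fingers":0.3}]}}

```text
time_s: 2.3
tcp_pos: [404.1, -283.6, 231.5]
tcp_rot: [180.0, 0.0, 60.3]
wrist_force: [0.3, -0.1, -0.7]
grip_width: 59.8
grip_force: 0.0
```

Emit:
{"api": "move_arm", "payload": {"motion": [{"dp":[0.31,0.755,0],"rotation":[0,0,0.756],"fingers":0.3},{"dp":[0.31,0.755,0],"rotation":[0,0,0.756],"fingers":0.3},{"dp":[0.31,0.755,0],"rotation":[0,0,0.756],"fingers":0.3},{"dp":[0.31,0.755,0],"rotation":[0,0,0.756],"fingers":0.3},{"dp":[0.31,0.755,0],"rotation":[0,0,0.756],"fingers":0.3},{"dp":[0.31,0.755,0],"rotation":[0,0,0.756],"fingers":0.3},{"dp":[0.31,0.755,0],"rotation":[0,0,0.756],"fingers":0.3},{"dp":[0.31,0.755,0],"rotation":[0,0,0.756],"fingers":0.3},{"dp":[0.31,0.755,0],"rotation":[0,0,0.756],"fingers":0.3},{"dp":[0.31,0.755,0],"rotation":[0,0,0.756],"fingers":0.3},{"dp":[0,0,0],"rotation":[0,0,0],"fingers":0.3},{"dp":[0,0,0],"rotation":[0,0,0],"fingers":0.3}]}}

```text
time_s: 3.5
tcp_pos: [527.6, 17.8, 231.2]
tcp_rot: [-180.0, 0.0, 94.9]
wrist_force: [-0.6, -0.2, -0.9]
grip_width: 59.4
grip_force: 0.0
```

```bash
python3 - <<'E'
from h import *
w=read_camera("wrist");cv2.imwrite("pics/w1.png",w["image"][:,:,::-1]);print(np.round(w["hand_eye"],2),np.round(w["intrinsics"],1))
E
```

```text
[[   0.      0.96    0.27   69.61]
 [   1.     -0.     -0.      1.26]
 [  -0.      0.27   -0.96 -143.  ]
 [   0.      0.      0.      1.  ]] [[306.6   0.  319.3]
 [  0.  306.6 200. ]
 [  0.    0.    1. ]]
```

View pics/w1.png

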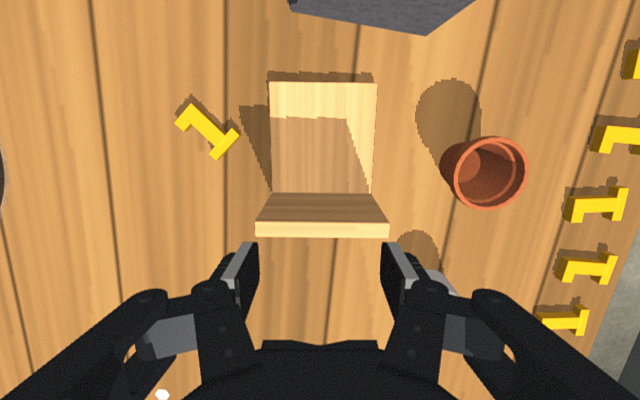

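The wrist view confirms the choice: the pale L lies foot-up. The foot's inner top edge runs (255,222) to (387,222), the outer top edge is at row 237, and the upright's free end runs (269,82) to (377,83). The pot is at (490,175), clear to the right.

```bash
cat >> h.py <<'E'
def wcam(w,s):
    M=np.eye(4);M[:3,:3]=R.from_euler("xyz",s["tcp_rot"],degrees=True).as_matrix();M[:3,3]=s["tcp_pos"]
    w=dict(w);w["camera_from_world"]=np.linalg.inv(M@np.array(w["hand_eye"]));return w
E
python3 - <<'E'
from fit import *
np.set_printoptions(precision=2,suppress=True)
w=wcam(read_camera("wrist"),get_state())
o=[(w,X,u) for X,u in [((-60,15,120),(255,222)),((60,15,120),(387,222)),((-60,0,120),(256,237)),((60,0,120),(389,237)),((-60,140,15),(269,83)),((60,140,15),(377,84)),((-60,15,15),(271,193)),((60,15,15),(372,193))]]
q,r=fit(o,[533,-18,.08]);print(q,np.degrees(q[2]));print(r.T)
S=read_camera("scene")
print("pot",onz(S,(376,255),72),"wax",onz(S,(259,250),7))
b=[(w,(-75,-14,206),(290,10)),(w,(75,-14,0),(424,35))]
for p in b: print(proj(w,np.array([560+np.cos(-.07)*p[1][0]+np.sin(-.07)*p[1][1],199+np.sin(-.07)*p[1][0]+np.cos(-.07)*p[1][1],p[1][2]])),p[2])
E
```

```text
[534.58 -20.88   0.08] 4.4881114207077
[[-0.6   3.68 -0.73  0.52 -1.05  0.18  1.11 -0.72]
 [ 0.02  0.74  0.83  1.54 -0.96 -1.31 -0.7  -0.16]]
pot [696.59  40.17  72.  ] wax [393.37  60.3    7.  ]
[ 255.04 -143.5 ] (290, 10)
[428.88  33.72] (424, 35)
```

Emit:
{"api": "move_arm", "payload": {"motion": [{"dp":[0.08,0,-0.7],"rotation":[0,0,0],"fingers":0.3},{"dp":[0,0,-0.7],"rotation":[0,0,0],"fingers":0.3},{"dp":[0,0,-0.7],"rotation":[0,0,0],"fingers":0.3},{"dp":[0,0,-0.7],"rotation":[0,0,0],"fingers":0.3},{"dp":[0,0,-0.7],"rotation":[0,0,0],"fingers":0.3},{"dp":[0,-0.1,0],"rotation":[0,0,0],"fingers":0.3},{"dp":[0,-0.1,0],"rotation":[0,0,0],"fingers":0.3},{"dp":[0,0,0],"rotation":[0,0,0],"fingers":0.3}]}}

```text
time_s: 4.45
tcp_pos: [531.7, 8.3, 92.7]
tcp_rot: [179.9, 0.0, 94.7]
wrist_force: [0.5, -0.0, 1.3]
grip_width: 59.3
grip_force: 0.0
```

Emit:
{"api": "move_arm", "payload": {"motion": [{"dp":[0.01,-0.14,0],"rotation":[0,0,0],"fingers":0.3},{"dp":[0.01,-0.14,0],"rotation":[0,0,0],"fingers":0.3},{"dp":[0.01,-0.14,0],"rotation":[0,0,0],"fingers":0.3},{"dp":[0.01,-0.14,0],"rotation":[0,0,0],"fingers":0.3},{"dp":[0.01,-0.14,0],"rotation":[0,0,0],"fingers":0.3},{"dp":[0,0,0],"rotation":[0,0,0],"fingers":0.3}]}}

```text
time_s: 5.05
tcp_pos: [533.0, -19.5, 91.3]
tcp_rot: [180.0, 0.0, 94.8]
wrist_force: [0.7, 1.7, 1.5]
grip_width: 59.9
grip_force: 0.8
```

```bash
python3 - <<'E'
from h import *
s=get_state();a=read_camera("wrist")["image"];b=read_camera("side")["image"][155:305,195:355]
a=cv2.resize(a,(480,300));b=cv2.resize(b,(320,300))
cv2.imwrite("pics/w2.png",np.hstack([a,b])[:,:,::-1]);print(s["tcp_pos"],s["wrist_force"])
E
```

```text
[532.9757253  -19.45815819  91.28542262] [0.67042788 1.71154409 1.45321552]
```

View pics/w2.png

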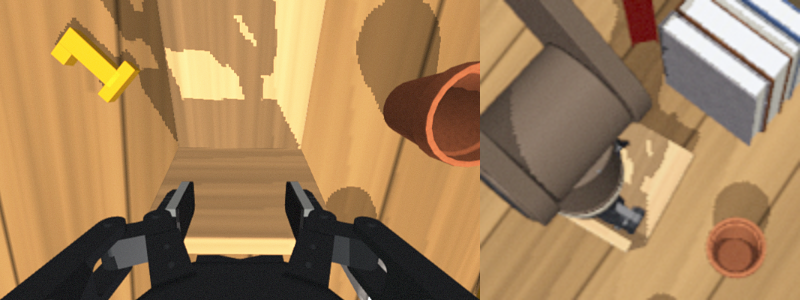

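The fingers press on the foot's inner face (wrist view, rows 180-230) with 1.7 N, and the bookend is tilting about its heel.

Emit:
{"api": "move_arm", "payload": {"motion": [{"dp":[0.012,-0.16,-0.03],"rotation":[0,0,0],"fingers":0.3},{"dp":[0.012,-0.16,-0.035],"rotation":[0,0,0],"fingers":0.3},{"dp":[0.012,-0.16,-0.04],"rotation":[0,0,0],"fingers":0.3},{"dp":[0.012,-0.16,-0.05],"rotation":[0,0,0],"fingers":0.3},{"dp":[0.012,-0.14,-0.07],"rotation":[0,0,0],"fingers":0.3},{"dp":[0.012,-0.14,-0.08],"rotation":[0,0,0],"fingers":0.3}]}}

```text
time_s: 5.75
tcp_pos: [535.8, -56.2, 78.8]
tcp_rot: [-180.0, 0.0, 94.8]
wrist_force: [-0.1, -0.1, 0.6]
grip_width: 60.2
grip_force: 0.3
```

Emit:
{"api": "move_arm", "payload": {"motion": [{"dp":[0.012,-0.14,-0.08],"rotation":[0,0,0],"fingers":0.3},{"dp":[0.012,-0.14,-0.08],"rotation":[0,0,0],"fingers":0.3},{"dp":[0.012,-0.11,-0.1],"rotation":[0,0,0],"fingers":0.3},{"dp":[0.012,-0.11,-0.1],"rotation":[0,0,0],"fingers":0.3}]}}

```text
time_s: 6.15
tcp_pos: [537.7, -75.9, 64.3]
tcp_rot: [-180.0, -0.0, 94.8]
wrist_force: [-0.9, 0.3, 0.1]
grip_width: 59.5
grip_force: 0.0
```

Emit:
{"api": "move_arm", "payload": {"motion": [{"dp":[0.012,-0.11,-0.12],"rotation":[0,0,0],"fingers":0.3},{"dp":[0.012,-0.11,-0.12],"rotation":[0,0,0],"fingers":0.3},{"dp":[0.01,-0.1,-0.12],"rotation":[0,0,0],"fingers":0.3},{"dp":[0.01,-0.09,-0.12],"rotation":[0,0,0],"fingers":0.3},{"dp":[0.0,-0.05,-0.1],"rotation":[0,0,0],"fingers":0.3},{"dp":[0.0,0,0],"rotation":[0,0,0],"fingers":0.3}]}}

```text
time_s: 6.75
tcp_pos: [539.1, -94.1, 40.9]
tcp_rot: [-180.0, -0.0, 94.8]
wrist_force: [-0.8, -0.4, 0.5]
grip_width: 59.6
grip_force: 0.0
```

```bash
python3 - <<'E'
from h import *
s=get_state();a=read_camera("wrist")["image"];b=read_camera("side")["image"][155:305,195:355]
a=cv2.resize(a,(480,300));b=cv2.resize(b,(320,300))
cv2.imwrite("pics/w3.png",np.hstack([a,b])[:,:,::-1]);print(s["tcp_pos"],s["wrist_force"])
E
```

```text
[539.11884338 -94.10647946  40.86721709] [-0.75163214 -0.40360649  0.48935613]
```

View pics/w3.png

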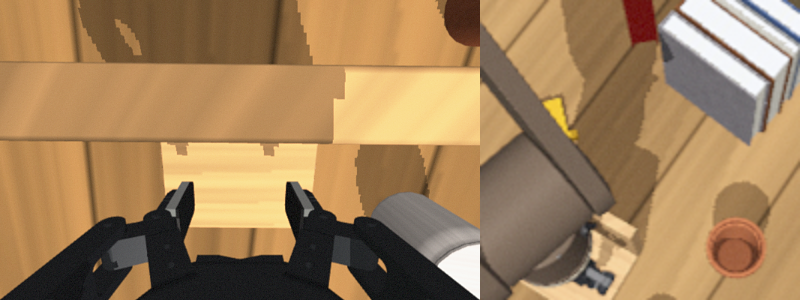

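The bookend now stands. In the wrist view the foot lies flat below the fingers, with its free end near row 227 of the crop, and the upright's top is close to the camera at rows 65-140. I will back off and measure its pose.

Emit:
{"api": "move_arm", "payload": {"motion": [{"dp":[0,-0.2,0.6],"rotation":[0,0,0],"fingers":0.3},{"dp":[0,-0.5,0.8],"rotation":[0,0,0],"fingers":0.3},{"dp":[0,-0.7,0.8],"rotation":[0,0,0],"fingers":0.3},{"dp":[0,-0.7,0.5],"rotation":[0,0,0],"fingers":0.3},{"dp":[0,-0.2,0],"rotation":[0,0,0],"fingers":0.3},{"dp":[0,0,0],"rotation":[0,0,0],"fingers":0.3},{"dp":[0,0,0],"rotation":[0,0,0],"fingers":0.3}]}}

```text
time_s: 7.55
tcp_pos: [538.7, -185.0, 148.6]
tcp_rot: [-179.9, -0.1, 94.8]
wrist_force: [-0.1, 0.6, -0.3]
grip_width: 60.1
grip_force: 0.0
```

```bash
python3 - <<'E'
from h import *
s=get_state();a=read_camera("wrist")["image"]
cv2.imwrite("pics/w4.png",a[:,:,::-1]);print(s["tcp_pos"],s["tcp_rot"],s["wrist_force"])
E
```

```text
[ 538.72444036 -185.04785562  148.62863029] [-1.79918769e+02 -5.44979375e-02  9.47769949e+01] [-0.10948626  0.62766169 -0.26161008]
```

View pics/w4.png

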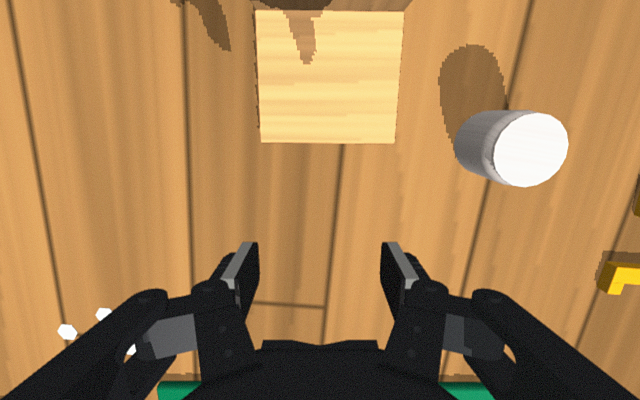

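The wrist view shows the foot flat on the table. Its free end runs (261,142) to (395,143) and it meets the upright at (256,11) to (404,11). The tin's top is at (530,148), clear on the right.

```bash
python3 - <<'E'
from fit import *
np.set_printoptions(precision=2,suppress=True)
w=wcam(read_camera("wrist"),get_state())
o=[(w,X,u) for X,u in [((-60,-120,15),(261,141.5)),((60,-120,15),(395,142.5)),((-60,-15,15),(256,11)),((60,-15,15),(404,11))]]
q,r=fit(o,[533,-18,.08]);print(q,np.degrees(q[2]));print(r.T)
c,s=np.cos(q[2]),np.sin(q[2])
print("foot end",q[0]+s*120,q[1]-c*120)
E
```

```text
[534.24 -20.82   0.08] 4.639625778633496
[[-0.24  0.44 -1.49  0.92]
 [ 1.62  1.25 -1.16 -0.48]]
foot end 543.941702545648 -140.429751977497
```

Emit:
{"api": "move_arm", "payload": {"motion": [{"dp":[0.15,0.1,-0.7],"rotation":[0,0,0],"fingers":0.3},{"dp":[0,0.1,-0.8],"rotation":[0,0,0],"fingers":0.3},{"dp":[0,0.1,-0.8],"rotation":[0,0,0],"fingers":0.3},{"dp":[0,0.1,-0.7],"rotation":[0,0,0],"fingers":0.3},{"dp":[0,0.05,-0.4],"rotation":[0,0,0],"fingers":0.3},{"dp":[0,0,-0.2],"rotation":[0,0,0],"fingers":0.3},{"dp":[0,0,-0.08],"rotation":[0,0,0],"fingers":0.3},{"dp":[0,0,0],"rotation":[0,0,0],"fingers":0.3}]}}

```text
time_s: 8.45
tcp_pos: [545.5, -167.7, 2.3]
tcp_rot: [-180.0, -0.0, 94.8]
wrist_force: [-0.2, 0.2, -0.7]
grip_width: 59.6
grip_force: 0.0
```

Emit:
{"api": "move_arm", "payload": {"motion": [{"dp":[0,0.1,0],"rotation":[0,0,0],"fingers":0.3},{"dp":[0,0.1,0],"rotation":[0,0,0],"fingers":0.3},{"dp":[0,0.1,0],"rotation":[0,0,0],"fingers":0.3},{"dp":[0,0.1,0],"rotation":[0,0,0],"fingers":0.3},{"dp":[0,0.1,0],"rotation":[0,0,0],"fingers":0.3},{"dp":[0,0.1,0],"rotation":[0,0,0],"fingers":0.3},{"dp":[0,0.1,0],"rotation":[0,0,0],"fingers":0.3},{"dp":[0,0.1,0],"rotation":[0,0,0],"fingers":0.3}]}}

```text
time_s: 9.25
tcp_pos: [545.6, -135.8, 2.4]
tcp_rot: [180.0, 0.0, 94.8]
wrist_force: [0.5, -4.6, 3.3]
grip_width: 59.5
grip_force: 2.3
```

Emit:
{"api": "move_arm", "payload": {"motion": [{"dp":[0.004,0.15,0],"rotation":[0,0,-0.06],"fingers":0.3},{"dp":[0.004,0.15,0],"rotation":[0,0,-0.06],"fingers":0.3},{"dp":[0.004,0.15,0],"rotation":[0,0,-0.06],"fingers":0.3},{"dp":[0.004,0.15,0],"rotation":[0,0,-0.06],"fingers":0.3},{"dp":[0.004,0.15,0],"rotation":[0,0,-0.06],"fingers":0.3},{"dp":[0.004,0.15,0],"rotation":[0,0,-0.06],"fingers":0.3},{"dp":[0.004,0.15,0],"rotation":[0,0,-0.06],"fingers":0.3},{"dp":[0.004,0.15,0],"rotation":[0,0,-0.06],"fingers":0.3},{"dp":[0.004,0.15,0],"rotation":[0,0,-0.06],"fingers":0.3},{"dp":[0.004,0.15,0],"rotation":[0,0,-0.06],"fingers":0.3}]}}

```text
time_s: 10.25
tcp_pos: [547.0, -75.4, 2.3]
tcp_rot: [-180.0, -0.0, 92.0]
wrist_force: [-0.0, -4.7, 4.1]
grip_width: 59.7
grip_force: 2.2
```

```bash
python3 - <<'E'
from h import *
a=read_camera("wrist")["image"]; b=read_camera("scene")["image"][155:305,235:395]
a=cv2.resize(a,(480,300));b=cv2.resize(b,(320,300))
cv2.imwrite("pics/w5.png",np.hstack([a,b])[:,:,::-1])
E
```

```text
(no output)
```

View pics/w5.png

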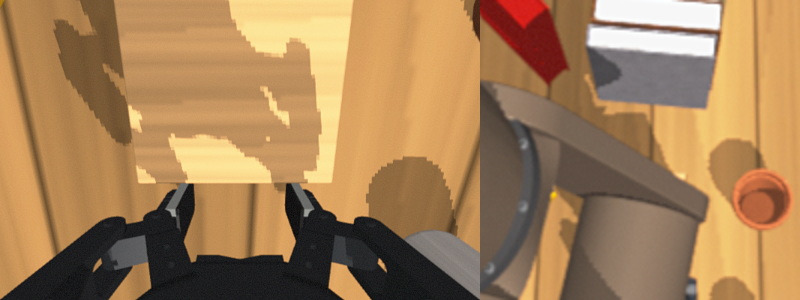

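Both fingertips bear squarely on the foot's end (crop row 183, columns 185 and 290), centred on it. I will continue.

Emit:
{"api": "move_arm", "payload": {"motion": [{"dp":[0.004,0.15,0],"rotation":[0,0,-0.074],"fingers":0.3},{"dp":[0.004,0.15,0],"rotation":[0,0,-0.074],"fingers":0.3},{"dp":[0.004,0.15,0],"rotation":[0,0,-0.074],"fingers":0.3},{"dp":[0.004,0.15,0],"rotation":[0,0,-0.074],"fingers":0.3},{"dp":[0.004,0.15,0],"rotation":[0,0,-0.074],"fingers":0.3},{"dp":[0.004,0.15,0],"rotation":[0,0,-0.074],"fingers":0.3},{"dp":[0.004,0.15,0],"rotation":[0,0,-0.074],"fingers":0.3},{"dp":[0.004,0.15,0],"rotation":[0,0,-0.074],"fingers":0.3},{"dp":[0.004,0.15,0],"rotation":[0,0,-0.074],"fingers":0.3},{"dp":[0.004,0.15,0],"rotation":[0,0,-0.074],"fingers":0.3}]}}

```text
time_s: 11.35
tcp_pos: [548.7, -15.4, 2.3]
tcp_rot: [-180.0, 0.0, 88.6]
wrist_force: [0.9, -1.3, -1.1]
grip_width: 59.9
grip_force: 1.0
```

Emit:
{"api": "move_arm", "payload": {"motion": [{"dp":[0.004,0.15,0],"rotation":[0,0,-0.074],"fingers":0.3},{"dp":[0.004,0.15,0],"rotation":[0,0,-0.074],"fingers":0.3},{"dp":[0.004,0.15,0],"rotation":[0,0,-0.074],"fingers":0.3},{"dp":[0.004,0.15,0],"rotation":[0,0,-0.074],"fingers":0.3},{"dp":[0.004,0.15,0],"rotation":[0,0,-0.074],"fingers":0.3},{"dp":[0.004,0.15,0],"rotation":[0,0,-0.074],"fingers":0.3},{"dp":[0.004,0.15,0],"rotation":[0,0,-0.074],"fingers":0.3},{"dp":[0.004,0.15,0],"rotation":[0,0,-0.074],"fingers":0.3},{"dp":[0,0,0],"rotation":[0,0,0],"fingers":0.3}]}}

```text
time_s: 12.25
tcp_pos: [550.0, 32.9, 2.3]
tcp_rot: [180.0, -0.0, 85.9]
wrist_force: [-0.3, 0.5, 0.7]
grip_width: 59.7
grip_force: 0.0
```

Emit:
{"api": "move_arm", "payload": {"motion": [{"dp":[0,0.08,0],"rotation":[0,0,0],"fingers":0.3},{"dp":[0,0.08,0],"rotation":[0,0,0],"fingers":0.3},{"dp":[0,0.08,0],"rotation":[0,0,0],"fingers":0.3}]}}

```text
time_s: 12.55
tcp_pos: [550.0, 41.7, 2.3]
tcp_rot: [180.0, 0.0, 85.9]
wrist_force: [0.3, -3.3, 0.4]
grip_width: 59.8
grip_force: 1.3
```

```bash
python3 - <<'E'
from h import *
s=get_state();print(s["tcp_pos"],s["tcp_rot"],s["wrist_force"])
P={n:read_camera(n)["image"] for n in("wrist","scene","side")}
a=cv2.resize(P["wrist"],(480,300));b=cv2.resize(P["scene"][125:275,235:395],(320,300));c=cv2.resize(P["side"][110:260,200:440],(480,300))
cv2.imwrite("pics/w6.png",np.vstack([np.hstack([a,b]),np.hstack([c,np.zeros((300,320,3),np.uint8)])])[:,:,::-1])
E
```

```text
[549.98810822  41.71625484   2.34134912] [1.79995126e+02 2.09527822e-03 8.59211767e+01] [ 0.28234851 -3.29324753  0.44526286]
```

View pics/w6.png

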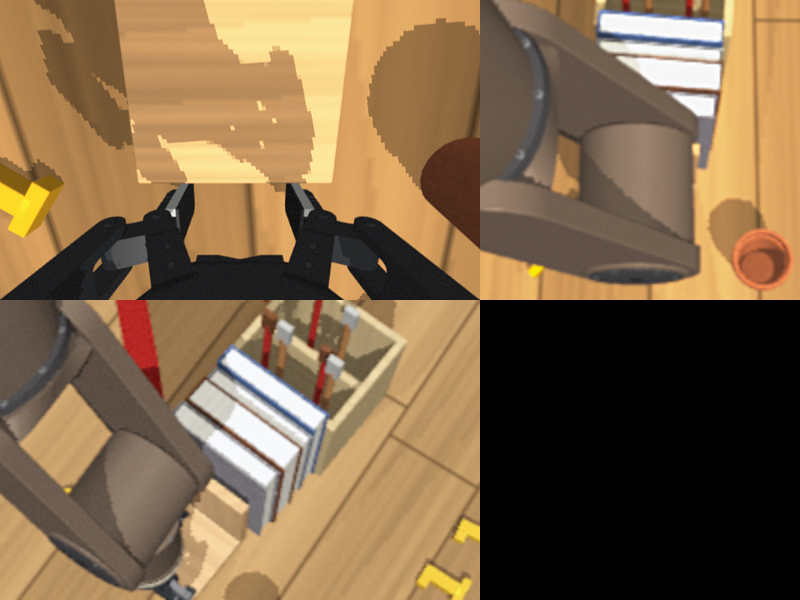

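The fingers are still square on the foot's end. In the side view (crop about (240,510)) the bookend stands close to the grey book. I will advance gently and watch the force.

Emit:
{"api": "move_arm", "payload": {"motion": [{"dp":[0,0.05,0],"rotation":[0,0,0],"fingers":0.3},{"dp":[0,0.05,0],"rotation":[0,0,0],"fingers":0.3},{"dp":[0,0.05,0],"rotation":[0,0,0],"fingers":0.3}]}}

```text
time_s: 13.0
tcp_pos: [549.9, 47.7, 2.3]
tcp_rot: [-180.0, 0.0, 85.9]
wrist_force: [0.3, -2.5, 0.2]
grip_width: 59.7
grip_force: 1.3
```

Emit:
{"api": "move_arm", "payload": {"motion": [{"dp":[0,0.05,0],"rotation":[0,0,0],"fingers":0.3},{"dp":[0,0.05,0],"rotation":[0,0,0],"fingers":0.3}]}}

```text
time_s: 13.2
tcp_pos: [549.9, 51.8, 2.3]
tcp_rot: [-180.0, 0.0, 85.9]
wrist_force: [0.2, -2.5, -0.3]
grip_width: 60.1
grip_force: 1.3
```

Emit:
{"api": "move_arm", "payload": {"motion": [{"dp":[0,0.05,0],"rotation":[0,0,0],"fingers":0.3},{"dp":[0,0,0],"rotation":[0,0,0],"fingers":0.3}]}}

```text
time_s: 13.4
tcp_pos: [549.9, 53.7, 2.3]
tcp_rot: [-180.0, 0.0, 85.9]
wrist_force: [-0.3, -3.4, 0.3]
grip_width: 59.9
grip_force: 2.0
```

Emit:
{"api": "move_arm", "payload": {"motion": [{"dp":[0,0.04,0],"rotation":[0,0,0],"fingers":0.3},{"dp":[0,0,0],"rotation":[0,0,0],"fingers":0.3}]}}

```text
time_s: 13.6
tcp_pos: [549.8, 54.5, 2.3]
tcp_rot: [-180.0, 0.0, 85.9]
wrist_force: [0.6, -16.7, 0.6]
grip_width: 59.9
grip_force: 8.3
```

Emit:
{"api": "move_arm", "payload": {"motion": [{"dp":[0,0.04,0],"rotation":[0,0,0],"fingers":0.3},{"dp":[0,0,0],"rotation":[0,0,0],"fingers":0.3}]}}

```text
time_s: 13.8
tcp_pos: [549.6, 54.9, 2.3]
tcp_rot: [-180.0, 0.1, 85.9]
wrist_force: [-1.2, -34.1, 3.1]
grip_width: 59.5
grip_force: 17.2
```

Emit:
{"api": "move_arm", "payload": {"motion": [{"dp":[0,0.04,0],"rotation":[0,0,0],"fingers":0.3},{"dp":[0,0,0],"rotation":[0,0,0],"fingers":0.3}]}}

```text
time_s: 14.0
tcp_pos: [549.3, 55.2, 2.2]
tcp_rot: [-179.9, 0.2, 85.9]
wrist_force: [-1.2, -52.4, 4.1]
grip_width: 59.5
grip_force: 26.0
```

The force rose sharply at the predicted place, so the back is against the book. I will release the pressure and back away.

Emit:
{"api": "move_arm", "payload": {"motion": [{"dp":[0,-0.08,0],"rotation":[0,0,0],"fingers":0.3},{"dp":[0,-0.1,0],"rotation":[0,0,0],"fingers":0.3},{"dp":[0,-0.4,0],"rotation":[0,0,0],"fingers":0.3},{"dp":[0,-0.8,0.2],"rotation":[0,0,0],"fingers":0.3},{"dp":[0,-0.8,0.8],"rotation":[0,0,0],"fingers":0.3},{"dp":[0,-0.8,0.8],"rotation":[0,0,0],"fingers":0.3},{"dp":[0,-0.8,0.8],"rotation":[0,0,0],"fingers":0.3},{"dp":[0,-0.8,0.8],"rotation":[0,0,0],"fingers":0.3},{"dp":[0,-0.8,0.8],"rotation":[0,0,0],"fingers":0.3},{"dp":[0,-0.8,0.8],"rotation":[0,0,0],"fingers":0.3},{"dp":[0,-0.8,0.4],"rotation":[0,0,0],"fingers":0.3},{"dp":[0,0,0],"rotation":[0,0,0],"fingers":0.3}]}}

```text
time_s: 15.2
tcp_pos: [551.0, -225.3, 221.1]
tcp_rot: [179.7, 0.1, 85.8]
wrist_force: [-0.1, -0.4, -1.9]
grip_width: 59.9
grip_force: 0.0
```

```bash
python3 - <<'E'
from h import *
s=get_state();print(s["tcp_pos"],s["wrist_force"])
P={n:read_camera(n)["image"] for n in("wrist","scene","side")}
k=dict(interpolation=cv2.INTER_CUBIC)
a=cv2.resize(P["wrist"][:300],(480,225));b=cv2.resize(P["scene"][125:250,250:410],(400,312),**k);c=cv2.resize(P["side"][120:245,230:390],(400,312),**k)
cv2.imwrite("pics/w7.png",np.vstack([np.hstack([b,c]),np.hstack([a,np.zeros((225,320,3),np.uint8)])])[:,:,::-1])
E
```

```text
[ 550.99650371 -225.29040898  221.07045667] [-0.09571676 -0.39785763 -1.85670119]
```

View pics/w7.png

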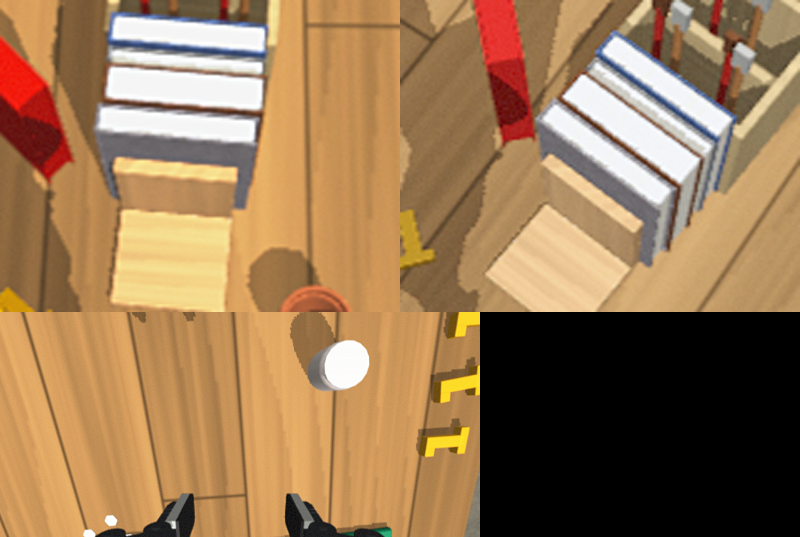

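The bookend stands flush against the grey book: its upright's top runs (115,158) to (238,166), parallel to and centred on the book's cover, which spans 103 to 252. All the books stand, the pot and tin are where they were, and the gripper is clear.

```bash
python3 -c "
from bench import *
print(job_done())"
```

```text
the job is handed in; nothing more can be done
None
```

The bookend is back upright on its foot and sits snug, square and centred against the last book as far as the final pictures show; the books, pot and tin look undisturbed and the wax figure was never approached, the gripper is clear, and I handed the job in at about 15 s (the hand-in returned no verdict).

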